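# Unhook the scrubbing brush and stand it in its caddy

### The arm

A 6-joint arm with a two-finger parallel gripper is mounted at the origin on the work surface. World frame = base frame: x ahead of the robot, y to its left, z up, the work surface at z = 0. Lengths are in m, angles in rad, forces in N, time in s.
With the tool pointing down it reaches from about 0.375 to 0.9 m from the base axis. Payload 3.1 kg.
Tool frame: the origin (TCP) lies on the centre line of the jaws, within the pads' length; the fingertips stand 25 mm ahead of it and the grasp point (between the pads) lies 6 mm ahead of it; x points along the fingers, y is the direction in which the jaws open and shut, and the axes are right-handed (so a half turn about x gives the same grasp; the last joint's range is limited). The gripper opens to 87 mm and grips with 3 to 60 N. Pads are 19 mm wide; open, the fingers measure 117 mm over their backs; the gripper's body (75 mm by 190 mm) begins 51 mm behind the grasp point.
Start: joints at [-1.29, 0.527, 1.433, -0, 1.181, -0.178], TCP at [0.277, -0.56, 0.248] pointing down, gripper open.
Joint ranges: [-3.08, 3.08], [-0.75, 2.2], [0.22, 2.44], [-1.43, 4.57], [0, 2.65], [-2.85, 2.85]. Speed limits (rad/s): [2.79, 2.79, 3.14, 3.14, 3.14, 3.14].

### API

Orientations are given as a unit quaternion [x, y, z, w].
In Python, from rig import robot gives the robot as it stands. The module is installed in compiled form; this text tells all that it offers.
- The arm moves only by the tool move_arm, never from a script. Its argument "commands" is a list of rows, each a list of 5 numbers: the gripper's target within -1 to 1 (shut at 1, half-way at 0, fully open at -1), then the shift along the tool's x, y, z in mm, then the turn about the tool's x in degrees. A call has 1 to 8 rows; each row is the pose to reach, as a shift and turn from the pose commanded when the call began, along the tool's axes at that moment; what a row does not reach only later rows make up. A row lasts 1/12 s, in which the tool goes at most 41.7 mm and 7.16 degrees, less where a joint would pass 70% of its speed; a pose out of reach is approached as far as the arm can. A call with a gripper value outside its range is refused whole. The fingers move at their own pace and stop on an object; "newtons" is the grip in N (left out, the last holds). Time passes only in rows, so rows that repeat a pose let the fingers close. It gives the time, the measured TCP pose, the force and the opening at its end, in the units of the state.
- robot.get_obs(): the state, without advancing time (a new reading comes with each control period).
- robot.camera(name): name is "scene" or "top" or "wrist"; returns a dict with "image" (480x640x3 uint8, red, green, blue), "fx", "fy", "cx", "cy" (pixels), "xyz" and "rotation" of the camera in the world; the wrist camera has in their place "tool_from_camera" (4x4, takes a point from camera to tool coordinates, whose origin is the TCP and whose axes are the tool frame's). Camera axes: x right, y down, z forward; pixel columns grow to the right and rows downward; lengths in m; the calibration is good to about 2 mm. The wrist camera is an equidistant fisheye: a pixel r from the principal point sees the ray r / f radians off the axis. A picture is of the moment at which its call begins: read the wrist's pose just before it. There is no depth.
- robot.hand_in(): hands the job in, once; it reports no verdict.
Trained networks look in a picture, given as the dict that the camera call returned (one of the last four; its "shot" number tells which), for a name from the list of things; names that differ only in an ending like _2 or _b are one class to them, and where a whole thing is asked for, a point or a joint stands for the part that bears it (a point fixed in the world has none). Each returns a list of dicts, best first, with "p" (0 to 1); they miss things now and then, are a little off and sometimes report something else, mostly with a low value. They report only what shows in the picture. A call takes as long as a camera call. They do not tell look-alikes from the thing itself.
- robot.regions_of(picture, name): "pixels" (480x640 bool, what is visible of it) and "bbox" ([left, top, right, bottom] in pixels, round what is visible of it).
The state is a dict: "time": time; "q": joint angles; "joint_velocities": joint speeds; "joint_torque": joint torques, N m; "position": TCP position; "tool_rot": TCP orientation; "ft_force": force on the tool from outside, world axes, zero at the start; "moment": the same for the moment, N m; "grip_width": finger opening in m.
Only numpy, scipy, OpenCV 4.12 (cv2) and the standard library are available. Lean on these libraries where they do the work, as an engineer would, in place of code of your own. Each camera call takes 0.05 s, during which the arm holds its last target.

### The job

Take the green brush off its upturned hook: lift it by its top tab so that the eye clears the turned-up tip while you ease it along and off the hook, never forcing it against the hook. Then stand it head down in the blue caddy, lowering it gently, and leave it there; leave the other things on the bench where they are.

Things in the scene. Friction and masses are not known exactly. Their poses are not given: they have to be found in the camera images.
- brush: loose green brush, white two-sided head, 178 mm tall, 80 to 150 g, hanging head down from the hook by its eye. Origin at the centre of its bottom end; z up along it, y across its width, x through its thickness, along the hook from column to tip. Head 46 (y) x 26 (x) x 45 mm high at the bottom, handle 16 x 8 mm, then the eye, then the top tab
- brush_tab (a point): centre of the brush's solid top tab, by which it is gripped from above: 24 (y) x 10 (x) x 36 mm high, from 142 to 178 mm above the brush's bottom. Axes as the brush
- brush_eye (a point): centre of the brush's eye, 130 mm above its bottom: a closed rectangular slot 12 mm wide (y) and 24 mm high, from 118 to 142 mm, 6 mm thick there, with 6 mm side walls. At the hook's end bar and tip, together 20 mm high, must pass through it, so the lift must be right within about 2 mm there
- brush_mid (a point): centre of the brush, half-way up, 89 mm above its bottom. Axes as the brush
- stand: fixed hook stand: foot 100 x 110 x 12 mm, white square column 30 mm wide, 213 mm high; origin at the column's centre on the bench; x points along the hook, away from the column. To feel the hook: lifted by its tab the brush rises freely until the eye's lower edge meets the bar's underside (rigid), then the force rises. Pressed harder than 15 N the hook would come off
- hook_root (a point): mark on the pink holder at the column face, 200 mm up, axes as the stand. A 6 mm round bar runs out from here 130 mm along x, then its end turns up 14 mm over 4 mm more (tip's top 17 mm above the bar's centreline, outermost point 137 mm out). The bar is 200 mm up at 38 mm out from the column; about there it slopes up or down by up to 0.25 rad, unmeasured, different each time, then fixed
- caddy: fixed blue open-topped caddy, outside 66 (x) x 76 (y) x 75 mm high, walls and floor 5 mm, inside 56 x 66 mm; origin at the centre of its underside, z up. The brush's width goes along the caddy's y (either way round)
- caddy_mouth (a point): centre of the caddy's mouth, 75 mm above the bench; axes as the caddy
- detergent: white bottle, 64 mm across, 140 mm high; origin under its centre. Leave alone
- tablets: orange tub, 72 x 87 x 107 mm high; origin under its centre. Leave alone
- soap_dish: white dish, 110 x 75 x 18 mm high; origin under its centre. Leave alone
- soap: green bar of soap, 75 x 48 x 22 mm, in the dish; origin under its centre. Leave alone
- mug: blue mug, 80 mm across, 85 mm high; origin under its centre. Leave alone
- spray: clear bottle with red cap, 60 mm across, 160 mm high; origin under its centre. Leave alone
- jar: glass jar with steel lid, 70 mm across, 90 mm high; origin under its centre. Leave alone
Mind the look-alikes: they are no part of the job. Of the things that look like the brush, the middle-sized one is meant. What is shaped like the stand but red is not meant.

How it is judged:
On the way:
1. the brush is off the hook, its eye beyond the tip, and still held up in the air ((x of brush_eye in the frame of stand above 0.165 m or height (world z) of brush_eye above 0.26 m) and contact force between brush and stand below 0.1 N and height (world z) of brush_mid above 0.125 m), for 0.1 s.
At the end, for the whole second after the job is handed in: The brush stands head down inside the caddy: its mid-point within 35 mm (x and y) of the caddy's centre line and 70 to 110 mm above the bench, leaning less than 0.55 rad, released and at rest (slight rocking allowed: under 0.03 m/s at its foot and 1.2 rad/s) (x of brush_mid in the frame of caddy between -0.035 and 0.035 m and y of brush_mid in the frame of caddy between -0.035 and 0.035 m and height (world z) of brush_mid between 0.07 and 0.11 m and angle between brush_mid's own z axis and vertical below 0.55 rad and linear speed of brush below 0.03 m/s and angular speed of brush below 1.2 rad/s); the robot touches nothing.
It fails at once if the brush is pressed against the hook or its stand with more than 15 N (contact force between brush and stand above 15 N).
It fails at once if the brush is rammed into the caddy with more than 60 N (contact force between brush and caddy above 60 N).
It fails at once if the brush is dropped into the caddy (falls there faster than 0.5 m/s) (horizontal distance between brush_mid and caddy_mouth below 0.06 m and height (world z) of brush_mid below 0.19 m and linear speed of brush above 0.5 m/s).
It fails at once if another thing on the bench is moved by more than 30 mm (distance of any of detergent, tablets, soap_dish, soap, mug, spray, jar from where it was at the start of the episode above 0.03 m).
It also fails if it takes over 67 s, if anything falls off the work surface, if the arm or the gripper's body presses on something with over 40 N, if the wrist force passes 120 N, or if a joint passes its speed limit or range.

## Working session

There is one attempt and no reset: what is moved stays moved. The work goes in short steps, Python scripts to look and compute and a tool call to move; the robot and the scene stay as the last step left them, time stands still between calls to the robot, and variables do not carry over. Pictures are saved under pics/ and viewed, and the job is handed in when it is done.

Besides the shell and the picture viewer there is one more tool, called by a JSON object that holds its "fn" and its "kwargs". move_arm: Moves the arm, as the interface text tells. Its arguments: {"type":"object","properties":{"commands":{"type":"array","items":{"type":"array","items":{"type":"number"}}},"newtons":{"type":"number"}},"required":["commands"]}

```bash
mkdir -p pics; ls
python3 - <<'E'
from rig import robot
import cv2,json
o=robot.get_obs(); print({k:(list(map(lambda v:round(float(v),4),x)) if hasattr(x,'__len__') else x) for k,x in o.items()})
for n in ["scene","top","wrist"]:
    c=robot.camera(n); cv2.imwrite(f"pics/{n}0.png",c["image"][:,:,::-1])
    print(n,{k:v for k,v in c.items() if k!="image"})
E
```

```text
pics
{'time': 0.0, 'q': [-1.2905, 0.5285, 1.4339, 0.0, 1.1814, -0.1785], 'joint_velocities': [0.0004, 0.0012, 0.0014, 0.0018, 0.001, -0.0001], 'joint_torque': [-0.0004, -44.0046, -17.6592, 0.0634, 0.0581, -0.0001], 'position': [0.2766, -0.5597, 0.2466], 'tool_rot': [-0.6886, -0.1615, 0.6886, -0.16], 'ft_force': [-0.6656, -0.4819, -1.3018], 'moment': [0.0151, 0.0287, -0.0144], 'grip_width': 0.08709803134824232}
scene {'fx': 517.4129918373835, 'fy': 517.4129918373835, 'cx': 326.0131882680676, 'cy': 243.11481958771762, 'xyz': array([1.13437934, 0.51541944, 0.88336084]), 'rotation': array([ 0.40116242,  0.8238566 , -0.36014495, -0.17499896]), 'shot': 1}
top {'fx': 608.501378469724, 'fy': 608.501378469724, 'cx': 324.44493748850806, 'cy': 245.9625141074112, 'xyz': array([ 0.38289285, -0.01962131,  1.67660379]), 'rotation': array([ 0.70868662, -0.70491179,  0.0181161 , -0.02311807]), 'shot': 2}
wrist {'fx': 371.64829954431775, 'fy': 371.64829954431775, 'cx': 318.63696984981806, 'cy': 242.12192875791817, 'tool_from_camera': array([[-2.25880698e-04, -2.59822725e-01,  9.65656306e-01,
        -1.36658872e-01],
       [ 9.99999767e-01, -6.80371467e-04,  5.08510912e-05,
         9.10107888e-05],
       [ 6.43792729e-04,  9.65656092e-01,  2.59822818e-01,
        -7.02936884e-02],
       [ 0.00000000e+00,  0.00000000e+00,  0.00000000e+00,
         1.00000000e+00]]), 'shot': 3}
```

View pics/scene0.png

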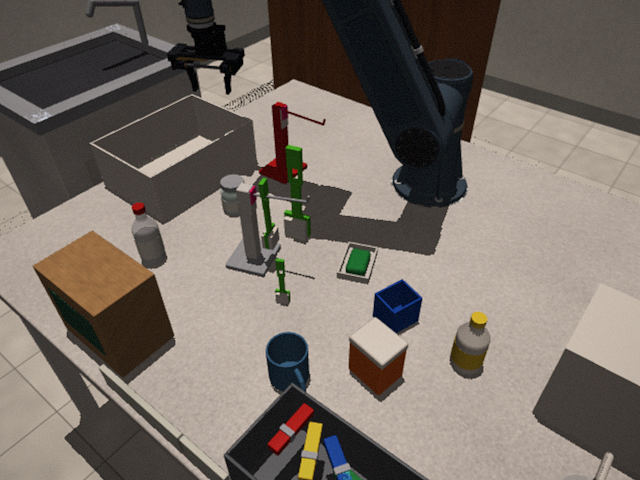

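View pics/top0.png

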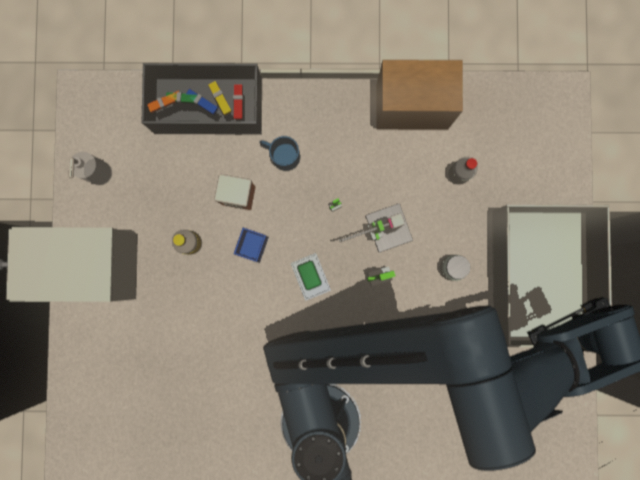

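View pics/wrist0.png

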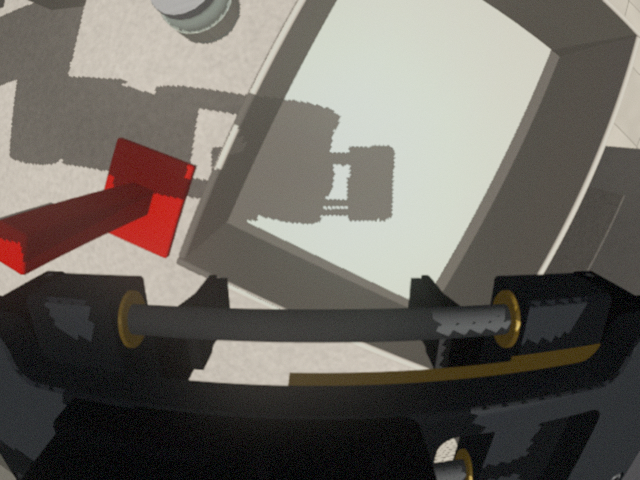

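Run:
```python
import cv2
a=cv2.imread("pics/scene0.png")[130:320,210:420]; cv2.imwrite("pics/s_z.png",cv2.resize(a,None,fx=3.6,fy=3.1579*1,interpolation=cv2.INTER_CUBIC) if 0 else cv2.resize(a,(630,570),interpolation=cv2.INTER_CUBIC))
a=cv2.imread("pics/top0.png")[180:300,310:430]; cv2.imwrite("pics/t_z.png",cv2.resize(a,(600,600),interpolation=cv2.INTER_CUBIC))
```

```text
(no output)
```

View pics/s_z.png

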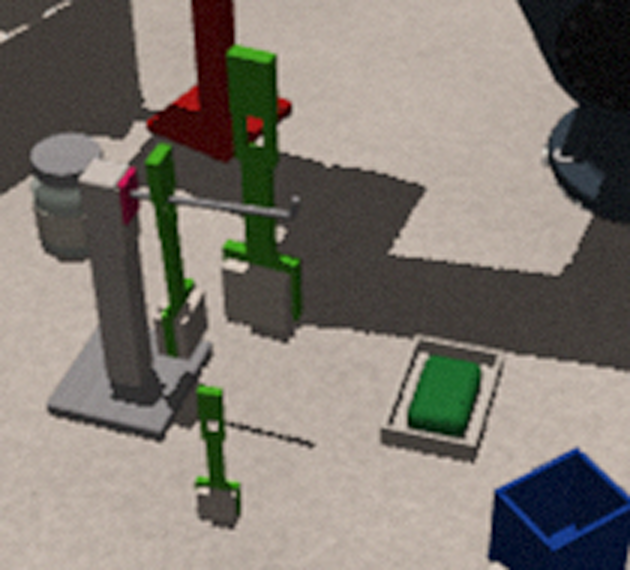

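View pics/t_z.png

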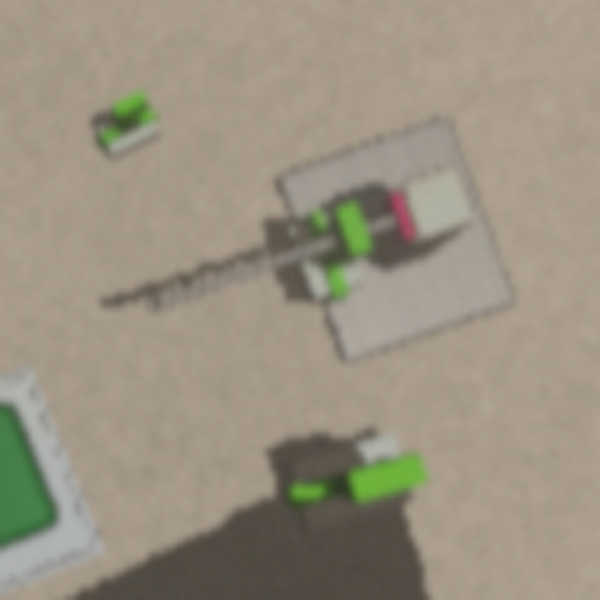

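```bash
cat > h.py <<'E'
import numpy as np, cv2
from scipy.spatial.transform import Rotation as R
def T_wrist(obs,c):
    M=np.eye(4); M[:3,:3]=R.from_quat(obs["tool_rot"]).as_matrix(); M[:3,3]=obs["position"]
    return M@c["tool_from_camera"]
def ray(c,u,v,obs=None):
    x=(u-c["cx"])/c["fx"]; y=(v-c["cy"])/c["fy"]
    if obs is None:
        d=np.array([x,y,1.0]); Rm=R.from_quat(c["rotation"]).as_matrix(); return np.array(c["xyz"]),Rm@d/np.linalg.norm(d)
    r=np.hypot(x,y); s=np.sinc(r/np.pi)
    d=np.array([x*s,y*s,np.cos(r)]); T=T_wrist(obs,c); return T[:3,3],T[:3,:3]@d
def atz(c,u,v,z,obs=None):
    p,d=ray(c,u,v,obs); return p+d*(z-p[2])/d[2]
def proj(c,P,obs=None):
    P=np.atleast_2d(P)
    if obs is None:
        q=(P-c["xyz"])@R.from_quat(c["rotation"]).as_matrix(); return np.c_[c["fx"]*q[:,0]/q[:,2]+c["cx"],c["fy"]*q[:,1]/q[:,2]+c["cy"]]
    T=T_wrist(obs,c); q=(P-T[:3,3])@T[:3,:3]; r=np.hypot(q[:,0],q[:,1]); th=np.arctan2(r,q[:,2]); k=th/np.maximum(r,1e-9)
    return np.c_[c["fx"]*q[:,0]*k+c["cx"],c["fy"]*q[:,1]*k+c["cy"]]
E
python3 - <<'E'
from rig import robot
from h import *
np.set_printoptions(precision=4,suppress=True)
c=robot.camera("top")
f=lambda zx,zy:(310+(zx+.5)/5-.5,180+(zy+.5)/5-.5)
for p in [(282,180),(447,118),(513,298),(345,360)]: print("foot",atz(c,*f(*p),.012))
for p in [(408,182),(462,170),(472,218),(415,235)]: print("col",atz(c,*f(*p),.213))
for p in [(335,207),(358,200),(372,248),(350,256)]: print("tab",atz(c,*f(*p),.239))
print("hooktip",atz(c,*f(105,302),.0), atz(c,*f(150,305),.2))
for n in ["brush","stand","caddy","hook_root","brush_tab"]:
    for r in robot.regions_of(c,n):
        b=r["bbox"];print(n,round(r["p"],2),b,end=' ')
        ys,xs=np.nonzero(r["pixels"]); print(len(xs),xs.mean(),ys.mean())
s=robot.camera("scene")
for n in ["brush","stand","caddy"]:
    for r in robot.regions_of(s,n): print(n,round(r["p"],2),r["bbox"])
a=c["image"][210:280,220:290,::-1]; cv2.imwrite("pics/cad.png",cv2.resize(a,(560,560),interpolation=cv2.INTER_CUBIC))
E
```

```text
foot [ 0.5642 -0.1213  0.012 ]
foot [ 0.5989 -0.2119  0.012 ]
foot [ 0.4998 -0.2479  0.012 ]
foot [ 0.4654 -0.1559  0.012 ]
col [ 0.5416 -0.1698  0.213 ]
col [ 0.5476 -0.1959  0.213 ]
col [ 0.5243 -0.2007  0.213 ]
col [ 0.516  -0.1732  0.213 ]
tab [ 0.5267 -0.1325  0.239 ]
tab [ 0.5301 -0.1434  0.239 ]
tab [ 0.5073 -0.1501  0.239 ]
tab [ 0.5035 -0.1397  0.239 ]
hooktip [ 0.4973 -0.0244  0.    ] [ 0.4823 -0.0457  0.2   ]
brush 0.89 [366.2, 269.6, 396.0, 284.1] 338 379.9881656804734 275.14497041420117
brush 0.64 [367.3, 220.3, 382.2, 241.8] 189 375.87301587301585 229.8042328042328
stand 0.84 [342.9, 203.1, 408.3, 252.0] 1184 391.2668918918919 226.96452702702703
caddy 0.85 [235.9, 227.0, 266.3, 263.0] 806 250.65136476426798 244.3275434243176
caddy 0.29 [437.7, 252.2, 469.0, 280.9] 651 454.29185867895546 267.0860215053763
hook_root 0.86 [339.0, 202.2, 409.6, 253.8] 1327 388.3315749811605 227.36322532027128
brush_tab 0.89 [368.5, 270.0, 395.7, 286.7] 357 379.6330532212885 275.69747899159665
brush_tab 0.51 [367.2, 221.4, 383.3, 238.9] 183 376.2295081967213 229.36612021857923
brush 0.89 [273.5, 258.8, 291.3, 303.1]
brush 0.81 [286.0, 145.0, 311.8, 240.7]
brush 0.75 [259.8, 177.0, 282.3, 251.9]
stand 0.78 [259.6, 100.6, 326.8, 183.7]
stand 0.62 [226.4, 187.0, 310.7, 276.1]
caddy 0.93 [374.2, 280.1, 423.6, 333.0]
caddy 0.64 [134.0, 205.1, 165.4, 265.4]
```

View pics/cad.png

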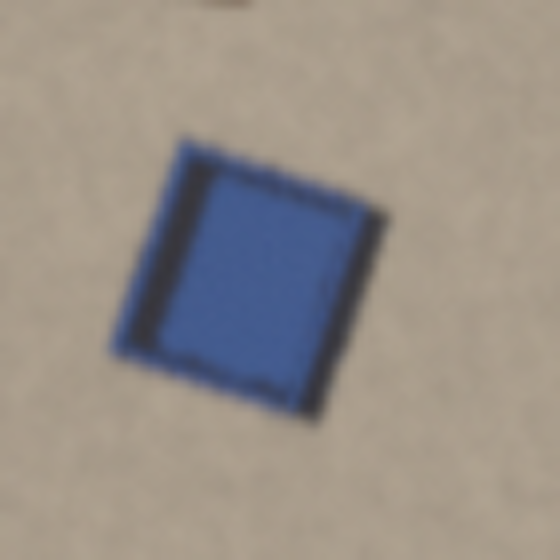

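Run:
```python
from rig import robot
from h import *
np.set_printoptions(precision=4,suppress=True)
c=robot.camera("top"); s=robot.camera("scene"); o=robot.get_obs()
f=lambda zx,zy:(220+(zx+.5)/8-.5,210+(zy+.5)/8-.5)
P=np.array([atz(c,*f(*p),.075) for p in [(185,135),(388,215),(318,420),(110,352)]])
print("cad",P.mean(0)); 
for i in range(4):
    d=P[(i+1)%4]-P[i]; print(np.linalg.norm(d),np.degrees(np.arctan2(d[1],d[0])))
yaw=np.radians(110.4); h=np.array([np.cos(yaw),np.sin(yaw),0]); n=np.array([-h[1],h[0],0]); C=np.array([.532,-.185,0])
g=lambda zx,zy:(210+(zx+.5)/3-.5,130+(zy+.5)/3-.5)
for nm,p in dict(root=(138,191),barend=(290,214),tiptop=(297,200),mid=(240,208),tabtop=(158,148),colTR=(135,172)).items():
    q,d=ray(s,*g(*p)); t=((C-q)@n)/(d@n); X=q+t*d; print(nm,"along",(X-C)@h,"z",X[2])
# tall decoy, its top at unknown z
Rm=R.from_quat(o["tool_rot"]).as_matrix(); print(Rm)
print("n (stand y)",n)
```

```text
cad [0.479  0.1862 0.075 ]
0.07232672681005123 -111.21314804612439
0.07137983587863227 161.77357731035556
0.07233284821499572 72.24707932995577
0.07574622267972259 -18.30349984342874
root along 0.027845813692104805 z 0.19965599007279022
barend along 0.14452769979021146 z 0.2063350551053239
tiptop along 0.15007950837426942 z 0.22002501640671968
mid along 0.10678014268581125 z 0.20275644523064207
tabtop along 0.047338015215583666 z 0.24194615659833207
colTR along 0.0272178059010069 z 0.21654206886554495
[[ 0.      0.4429 -0.8966]
 [-0.0001 -0.8966 -0.4429]
 [-1.      0.0001  0.    ]]
n (stand y) [-0.9373 -0.3486  0.    ]
```

{"fn": "move_arm", "kwargs": {"commands": [[-1,-40,0,0,-7],[-1,-80,0,0,-14],[-1,-120,-10,-30,-21],[-1,-150,-25,-60,-28],[-1,-150,-40,-100,-35],[-1,-150,-54,-136,-42],[-1,-150,-68,-172,-49],[-1,-150,-82,-208,-56]]}}

```text
time: 1.42
position: [0.4269, -0.3944, 0.3983]
tool_rot: [0.531, 0.466, -0.531, 0.467]
ft_force: [0.6, 0.2, -0.5]
grip_width: 0.0872
```

{"fn": "move_arm", "kwargs": {"commands": [[-1,0,22,-32,-7],[-1,0,43,-64,-14],[-1,0,65,-96,-21],[-1,0,86,-128,-28],[-1,0,108,-160,-28],[-1,0,130,-191,-28],[-1,0,152,-223,-28],[-1,0,174,-255,-28]]}}

```text
time: 2.08
position: [0.6336, -0.1648, 0.3977]
tool_rot: [0.404, 0.58, -0.404, 0.58]
ft_force: [0.9, -0.3, 0.8]
grip_width: 0.0868
```

{"fn": "move_arm", "kwargs": {"commands": [[-1,15,25,-20,0],[-1,45,50,-38,0],[-1,80,65,-46,0],[-1,115,65,-46,0],[-1,138,65,-46,0],[-1,138,65,-46,0]]}}

```text
time: 2.58
position: [0.6741, -0.099, 0.2526]
tool_rot: [0.402, 0.585, -0.405, 0.576]
ft_force: [-1.2, -0.8, -0.7]
grip_width: 0.0869
```

Run:
```python
from rig import robot
import cv2,pickle
o=robot.get_obs();c=robot.camera("wrist")
pickle.dump((o,c),open("w1.pkl","wb")); cv2.imwrite("pics/w1.png",c["image"][:,:,::-1]); print(o["position"],o["tool_rot"],o["time"],o["ft_force"])
c=robot.camera("top");pickle.dump(c,open("top1.pkl","wb"));cv2.imwrite("pics/top1.png",c["image"][:,:,::-1])
```

```text
[ 0.67413412 -0.09901987  0.25259956] [ 0.40235697  0.58498656 -0.40523635  0.57591935] 2.5833 [-1.23125327 -0.81273826 -0.74875348]
```

View pics/w1.png

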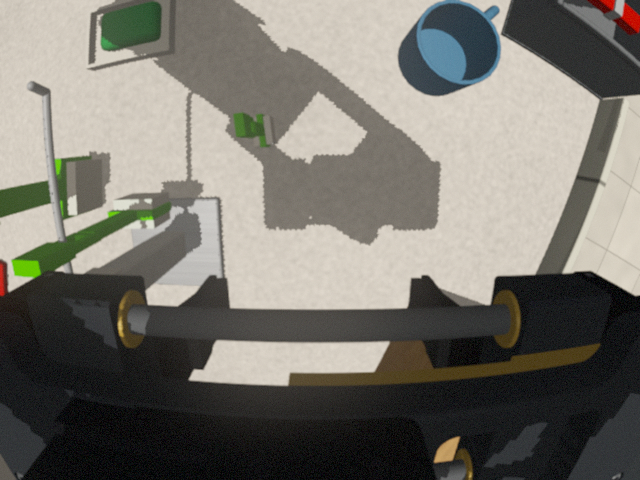

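{"fn": "move_arm", "kwargs": {"commands": [[-1,0,-30,35,0],[-1,0,-30,45,0],[-1,0,-30,45,0],[-1,0,-30,45,0]]}}

```text
time: 3.02
position: [0.6662, -0.1553, 0.2624]
tool_rot: [0.406, 0.578, -0.404, 0.581]
ft_force: [0.1, 0.4, 0.7]
grip_width: 0.0867
```

Run:
```python
from rig import robot
import cv2,pickle
o=robot.get_obs();c=robot.camera("wrist")
pickle.dump((o,c),open("w2.pkl","wb")); cv2.imwrite("pics/w2.png",c["image"][:,:,::-1]); print(o["position"],o["tool_rot"],o["time"],o["ft_force"])
a=c["image"][20:320,0:240,::-1]; cv2.imwrite("pics/w2z.png",cv2.resize(a,(480,600),interpolation=cv2.INTER_CUBIC))
```

```text
[ 0.66619573 -0.15526026  0.26240585] [ 0.40554622  0.57798198 -0.40431502  0.58137634] 3.0167 [0.08379567 0.41391431 0.65458059]
```

View pics/w2z.png

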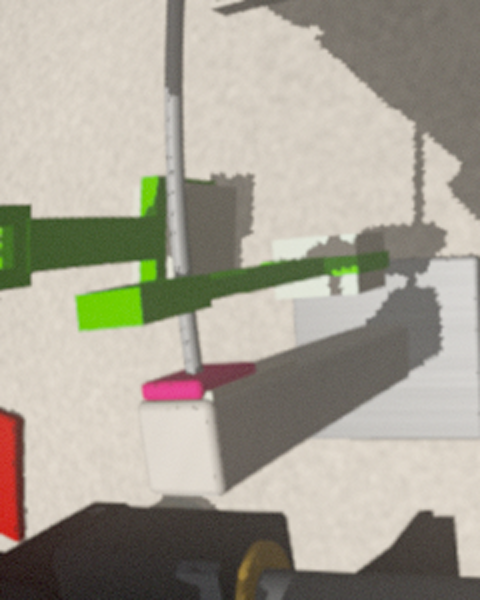

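View pics/top1.png

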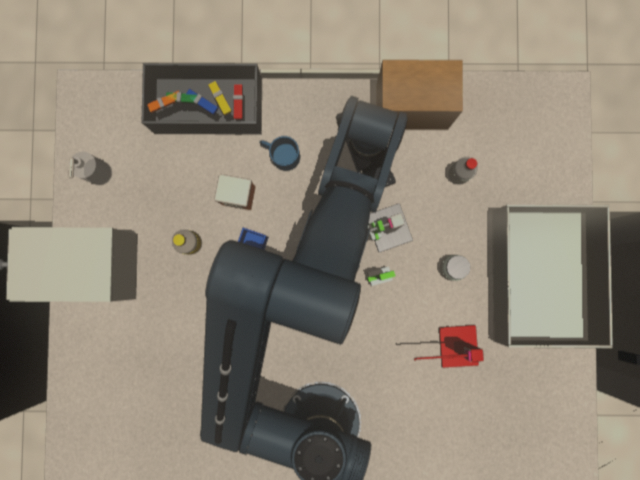

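Run:
```python
import pickle
from h import *
np.set_printoptions(precision=4,suppress=True)
o1,c1=pickle.load(open("w1.pkl","rb"));o,c=pickle.load(open("w2.pkl","rb"))
z=lambda x,y:(x/2,20+y/2)
for p in [(140,402),(212,400),(222,492),(155,490)]: print("col",atz(c,*z(*p),.213,o))
for p in [(78,297),(140,283),(146,322),(80,330)]: print("tab",atz(c,*z(*p),.24,o))
C=np.mean([atz(c,*z(*p),.213,o) for p in [(140,402),(212,400),(222,492),(155,490)]],0);C[2]=0;print(C)
for C in (C,np.array([.532,-.185,0])):
    yaw=np.radians(110.4); h=np.array([np.cos(yaw),np.sin(yaw),0]); n=np.array([-h[1],h[0],0])
    for nm,oo,cc,p in [("root",o,c,z(191,372)),("b1",o,c,z(186,320)),("b2",o,c,z(173,180)),("b3",o,c,z(172,100)),("b4",o,c,z(175,2)),("w1bar",o1,c1,(66,252)),("w1bar",o1,c1,(56,190)),("w1bar",o1,c1,(50,130)),("w1end",o1,c1,(46,95)),("w1tip",o1,c1,(33,86))]:
        q,d=ray(cc,*p,oo); t=((C-q)@n)/(d@n); X=q+t*d; print(nm,"along",(X-C)@h,"z",X[2])
```

```text
col [ 0.5141 -0.1751  0.213 ]
col [ 0.5401 -0.1656  0.213 ]
col [ 0.5487 -0.192   0.213 ]
col [ 0.5241 -0.201   0.213 ]
tab [ 0.505  -0.1421  0.24  ]
tab [ 0.5259 -0.1327  0.24  ]
tab [ 0.5303 -0.1417  0.24  ]
tab [ 0.5077 -0.1504  0.24  ]
[ 0.5317 -0.1834  0.    ]
root along 0.02054673730372762 z 0.20199962033551608
b1 along 0.03652913838122817 z 0.2019776594492771
b2 along 0.07896253409360526 z 0.20539587053204486
b3 along 0.10338561090101897 z 0.2063001323264496
b4 along 0.13453145145941178 z 0.2076880584170722
w1bar along 0.042606948462335065 z 0.19959914809214804
w1bar along 0.0828857259023035 z 0.20168810569193096
w1bar along 0.12018376111711754 z 0.20415339052492867
w1end along 0.14167545523159808 z 0.20795936179675478
w1tip along 0.14613416313595062 z 0.2203370159085725
root along 0.02204918194729212 z 0.2015724944193462
b1 along 0.03806626063268185 z 0.2015504858837585
b2 along 0.080591725656221 z 0.20497611358578363
b3 along 0.10506779411844729 z 0.20588233739051356
b4 along 0.13628121296129347 z 0.20727327491580838
w1bar along 0.04407355661278499 z 0.19925878853540466
w1bar along 0.08442440295861046 z 0.20135148380793153
w1bar along 0.12178917377860893 z 0.2038211796581406
w1end along 0.14331932196191402 z 0.20763396077382784
w1tip along 0.1477860076208218 z 0.22003376163501612
```

Run:
```python
import pickle
from rig import robot
from h import *
np.set_printoptions(precision=4,suppress=True)
t=pickle.load(open("top1.pkl","rb")); s=robot.camera("scene")
def tri(a,b):
    (p,d),(q,e)=a,b
    A=np.c_[d,-e]; k=np.linalg.lstsq(A,q-p,rcond=None)[0]; return (p+k[0]*d+q+k[1]*e)/2, np.linalg.norm(p+k[0]*d-q-k[1]*e)
X,e=tri(ray(t,387.6,275.3),ray(s,294,148)); print("decoy",X,e)
X2,e=tri(ray(t,310+355/5,180+228/5),ray(s,210+160/3,130+149/3)); print("tab",X2,e)
o=robot.get_obs(); Rm=R.from_quat(o["tool_rot"]).as_matrix()
print("tool axes",Rm); print(o["position"])
tgt=np.array([.5172,-.1417,.234]); print("shift mm",1000*Rm.T@(tgt-o["position"]))
yaw=np.radians(110.4); h=np.array([np.cos(yaw),np.sin(yaw),0]); n=np.array([-h[1],h[0],0])
print("decoy rel to tab",(X-tgt)@h,(X-tgt)@n)
```

```text
decoy [ 0.3971 -0.156   0.253 ] 0.0031481264641769306
tab [ 0.5145 -0.1415  0.2394] 0.0037493774548581016
tool axes [[ 0.0029  0.9381  0.3463]
 [-0.0004  0.3463 -0.9381]
 [-1.      0.0025  0.0014]]
[ 0.6657 -0.1534  0.2614]
shift mm [  26.9432 -135.3457  -62.4919]
decoy rel to tab 0.028492909191647233 0.11751400683095638
```

{"fn": "move_arm", "kwargs": {"commands": [[-1,-40,0,0,0],[-1,-60,-30,-15,0],[-1,-60,-65,-30,0],[-1,-60,-100,-46,0],[-1,-60,-130,-60,0],[-1,-60,-135,-62,0],[-1,-60,-135,-62,0]]}}

```text
time: 3.7
position: [0.5153, -0.1408, 0.3206]
tool_rot: [0.404, 0.58, -0.404, 0.58]
ft_force: [0.6, 0.2, 0.4]
grip_width: 0.087
```

```bash
cat > snap.py <<'E'
import sys,pickle
from rig import robot
from h import *
np.set_printoptions(precision=4,suppress=True)
n=sys.argv[1]
o=robot.get_obs();c=robot.camera("wrist")
pickle.dump((o,c),open(n+".pkl","wb")); cv2.imwrite(f"pics/{n}.png",c["image"][:,:,::-1]); print(o["position"],o["time"],o["ft_force"],o["grip_width"])
Rm=R.from_quat(o["tool_rot"]).as_matrix(); print("tool y az",np.degrees(np.arctan2(Rm[1,1],Rm[0,1])))
E
python3 snap.py w3
python3 - <<'E'
from h import *
import pickle
o,c=pickle.load(open("w3.pkl","rb"))
Rm=R.from_quat(o["tool_rot"]).as_matrix();print(1000*Rm.T@(np.array([.5172,-.1417,.234])-o["position"]))
E
```

```text
[ 0.5153 -0.1408  0.3206] 3.7 [0.628  0.2307 0.4143] 0.08704511901644561
tool y az 20.301206340021455
[86.6451379   1.40162903  1.49624706]
```

View pics/w3.png

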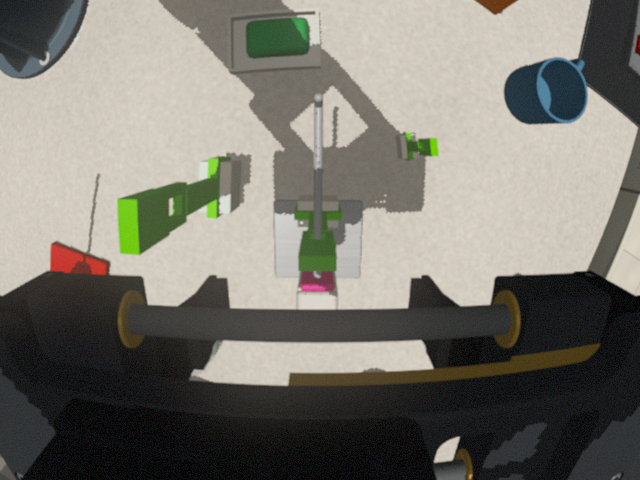

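{"fn": "move_arm", "kwargs": {"commands": [[-1,20,0,1,0],[-1,40,0,1,0],[-1,58,0,1,0],[-1,72,0,1,0],[-1,81,0,1,0],[-1,86,0,1,0],[-1,86,0,1,0]]}}

```text
time: 4.33
position: [0.518, -0.143, 0.2326]
tool_rot: [0.404, 0.581, -0.404, 0.58]
ft_force: [-0.7, 0.5, -0.1]
grip_width: 0.087
```

```bash
python3 snap.py w4
```

```text
[ 0.518  -0.143   0.2326] 4.3333 [-0.6831  0.5017 -0.0592] 0.08700484141964661
tool y az 20.313348957186154
```

View pics/w4.png

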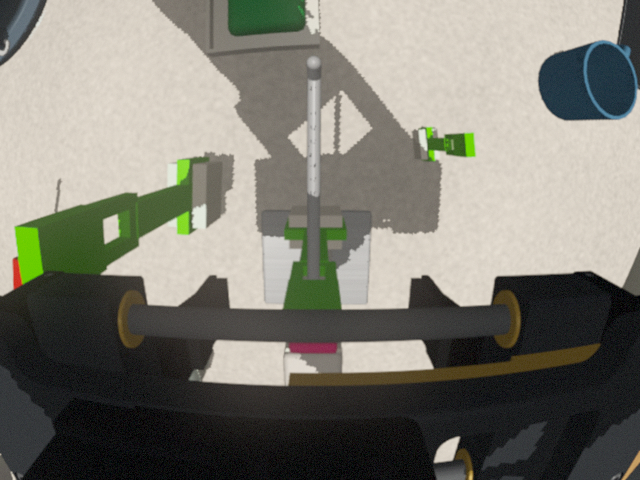

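{"fn": "move_arm", "kwargs": {"commands": [[-0.3,0,-2,0,0],[0,0,-2,0,0],[0.2,0,-2,0,0],[1,0,-2,0,0],[1,0,-2,0,0],[1,0,-2,0,0]], "newtons": 12}}

```text
time: 4.88
position: [0.5155, -0.1438, 0.2339]
tool_rot: [0.404, 0.58, -0.404, 0.58]
ft_force: [-0.8, -0.0, 0.1]
grip_width: 0.055
```

{"fn": "move_arm", "kwargs": {"commands": [[1,0,0,0,0],[1,0,0,0,0],[1,0,0,0,0],[1,0,0,0,0],[1,0,0,0,0],[1,0,0,0,0]], "newtons": 12}}

```text
time: 5.38
position: [0.5154, -0.1438, 0.2335]
tool_rot: [0.404, 0.58, -0.404, 0.58]
ft_force: [0.1, 0.1, -0.6]
grip_width: 0.0239
```

```bash
python3 snap.py w5
```

```text
[ 0.5154 -0.1438  0.2335] 5.3833 [ 0.1295  0.0772 -0.5875] 0.023915907335418294
tool y az 20.287897104711206
```

View pics/w5.png

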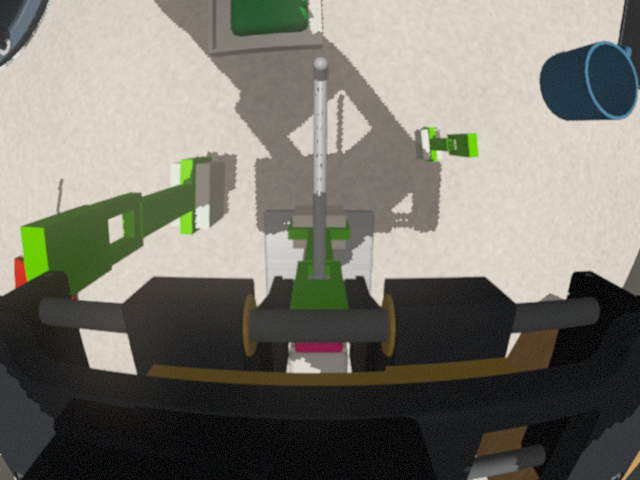

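{"fn": "move_arm", "kwargs": {"commands": [[1,-3,0,0,0],[1,-6,0,0,0],[1,-9,0,0,0],[1,-9,0,0,0],[1,-9,0,0,0]]}}

```text
time: 5.85
position: [0.5156, -0.1438, 0.2429]
tool_rot: [0.404, 0.58, -0.404, 0.58]
ft_force: [-0.7, -0.3, -1.3]
grip_width: 0.0239
```

{"fn": "move_arm", "kwargs": {"commands": [[1,-0.5,0,-8,0],[1,-1,0,-16,0],[1,-1.5,0,-25,0],[1,-2,0,-35,0],[1,-2.5,0,-42,0],[1,-2.5,0,-42,0],[1,-2.5,0,-42,0]]}}

```text
time: 6.43
position: [0.5007, -0.1037, 0.2452]
tool_rot: [0.404, 0.58, -0.404, 0.581]
ft_force: [0.1, 0.2, -2.4]
grip_width: 0.0239
```

{"fn": "move_arm", "kwargs": {"commands": [[1,-0.5,0,-8,0],[1,-1,0,-16,0],[1,-1.5,0,-24,0],[1,-2,0,-30,0],[1,-2,0,-33,0],[1,-2,0,-33,0],[1,-2,0,-33,0]]}}

```text
time: 7.02
position: [0.4895, -0.0732, 0.2472]
tool_rot: [0.404, 0.58, -0.404, 0.581]
ft_force: [0.5, -0.0, -2.0]
grip_width: 0.0239
```

```bash
python3 snap.py w6
python3 - <<'E'
import cv2,pickle
from rig import robot
s=robot.camera("scene"); a=s["image"][150:290,210:350,::-1]; cv2.imwrite("pics/s6.png",cv2.resize(a,(560,560),interpolation=cv2.INTER_CUBIC))
E
```

```text
[ 0.4895 -0.0732  0.2472] 7.0167 [ 0.5198 -0.0325 -2.0197] 0.023940788176316164
tool y az 20.31833178168322
```

View pics/w6.png

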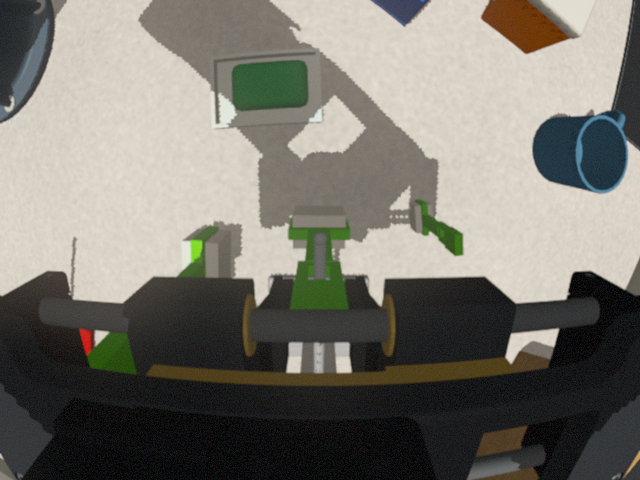

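View pics/s6.png

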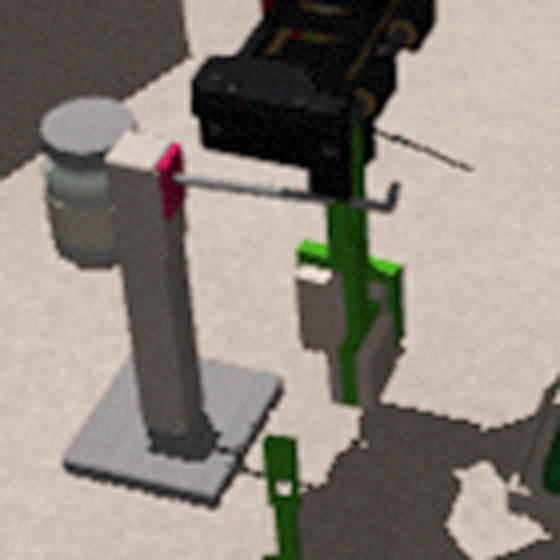

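{"fn": "move_arm", "kwargs": {"commands": [[1,-2,0,0,0],[1,-4,0,0,0],[1,-5.5,0,0,0],[1,-6,0,0,0],[1,-6,0,0,0]]}}

```text
time: 7.53
position: [0.4896, -0.0735, 0.2533]
tool_rot: [0.404, 0.58, -0.404, 0.58]
ft_force: [-0.5, 0.8, -1.5]
grip_width: 0.0238
```

{"fn": "move_arm", "kwargs": {"commands": [[1,-0.5,0,0,0],[1,-1,0,0,0],[1,-1,0,0,0]]}}

```text
time: 7.78
position: [0.4894, -0.0734, 0.2541]
tool_rot: [0.404, 0.58, -0.404, 0.58]
ft_force: [0.2, -0.8, -1.5]
grip_width: 0.0243
```

{"fn": "move_arm", "kwargs": {"commands": [[1,-0.5,0,0,0],[1,-0.8,0,0,0],[1,-0.8,0,0,0]]}}

```text
time: 8.03
position: [0.4894, -0.0734, 0.2549]
tool_rot: [0.404, 0.58, -0.404, 0.58]
ft_force: [0.6, 0.2, -0.9]
grip_width: 0.0239
```

{"fn": "move_arm", "kwargs": {"commands": [[1,-0.7,0,0,0],[1,-0.7,0,0,0],[1,-0.7,0,0,0]]}}

```text
time: 8.28
position: [0.4895, -0.0734, 0.2556]
tool_rot: [0.404, 0.58, -0.404, 0.58]
ft_force: [0.2, 0.2, -2.1]
grip_width: 0.0238
```

{"fn": "move_arm", "kwargs": {"commands": [[1,-0.7,0,0,0],[1,-0.7,0,0,0],[1,-0.7,0,0,0]]}}

```text
time: 8.53
position: [0.4895, -0.0734, 0.2563]
tool_rot: [0.404, 0.58, -0.404, 0.58]
ft_force: [0.1, -0.2, -2.1]
grip_width: 0.0238
```

{"fn": "move_arm", "kwargs": {"commands": [[1,-0.6,0,0,0],[1,-0.6,0,0,0],[1,-0.6,0,0,0]]}}

```text
time: 8.78
position: [0.4894, -0.0734, 0.2569]
tool_rot: [0.404, 0.58, -0.404, 0.58]
ft_force: [-0.0, 0.3, -1.1]
grip_width: 0.0242
```

{"fn": "move_arm", "kwargs": {"commands": [[1,-0.6,0,0,0],[1,-0.6,0,0,0],[1,-0.6,0,0,0]]}}

```text
time: 9.03
position: [0.4894, -0.0734, 0.2575]
tool_rot: [0.404, 0.58, -0.404, 0.58]
ft_force: [-0.0, 0.0, -1.5]
grip_width: 0.0237
```

{"fn": "move_arm", "kwargs": {"commands": [[1,-0.6,0,0,0],[1,-0.6,0,0,0],[1,-0.6,0,0,0]]}}

```text
time: 9.28
position: [0.4893, -0.0734, 0.2577]
tool_rot: [0.404, 0.58, -0.404, 0.58]
ft_force: [0.3, -0.3, -4.3]
grip_width: 0.0239
```

{"fn": "move_arm", "kwargs": {"commands": [[1,-0.6,0,0,0],[1,-0.6,0,0,0],[1,-0.6,0,0,0]]}}

```text
time: 9.53
position: [0.4892, -0.0733, 0.258]
tool_rot: [0.404, 0.581, -0.404, 0.58]
ft_force: [1.1, -0.4, -9.5]
grip_width: 0.0235
```

{"fn": "move_arm", "kwargs": {"commands": [[1,1.5,0,0,0],[1,3.1,0,0,0],[1,3.1,0,0,0],[1,3.1,0,0,0]]}}

```text
time: 9.87
position: [0.4896, -0.0735, 0.256]
tool_rot: [0.404, 0.58, -0.404, 0.58]
ft_force: [0.2, -0.2, -2.1]
grip_width: 0.0241
```

{"fn": "move_arm", "kwargs": {"commands": [[1,0.3,0,-3,0],[1,0,0,-6,0],[1,-0.3,0,-9,0],[1,-0.5,0,-12,0],[1,-0.8,0,-15,0],[1,-1,0,-18,0],[1,-1,0,-18,0],[1,-1,0,-18,0]]}}

```text
time: 10.53
position: [0.4831, -0.0563, 0.2566]
tool_rot: [0.404, 0.58, -0.404, 0.58]
ft_force: [0.2, 0.0, -0.9]
grip_width: 0.0239
```

```bash
python3 snap.py w7
python3 - <<'E'
import cv2,pickle
from rig import robot
s=robot.camera("scene"); a=s["image"][150:290,210:350,::-1]; cv2.imwrite("pics/s7.png",cv2.resize(a,(560,560),interpolation=cv2.INTER_CUBIC))
a=cv2.imread("pics/w7.png")[180:300,230:410]; cv2.imwrite("pics/w7z.png",cv2.resize(a,(720,480),interpolation=cv2.INTER_CUBIC))
E
```

```text
[ 0.4831 -0.0563  0.2566] 10.5333 [ 0.2287  0.0121 -0.8628] 0.023925832228025672
tool y az 20.314697051965513
```

View pics/w7z.png

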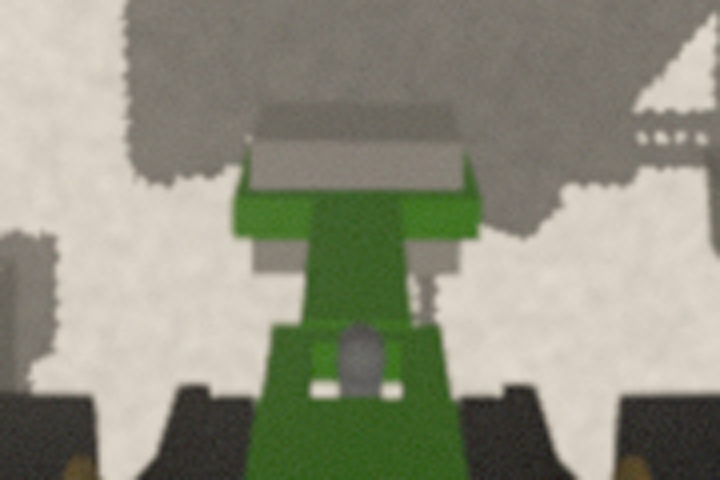

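View pics/s7.png

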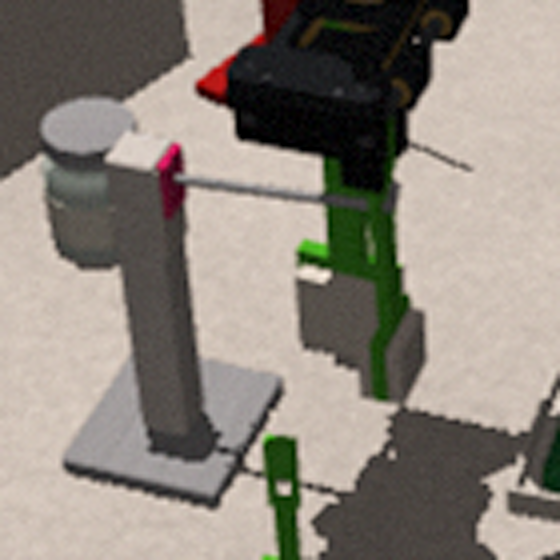

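{"fn": "move_arm", "kwargs": {"commands": [[1,-0.5,0,-2,0],[1,-0.9,0,-4,0],[1,-1,0,-6,0],[1,-1,0,-8,0],[1,-1,0,-8,0]]}}

```text
time: 11.05
position: [0.4801, -0.0485, 0.2575]
tool_rot: [0.404, 0.58, -0.404, 0.58]
ft_force: [-1.1, 0.2, -1.0]
grip_width: 0.0235
```

{"fn": "move_arm", "kwargs": {"commands": [[1,0,0,-2,0],[1,0,0,-4,0],[1,0,0,-6,0],[1,0,0,-6,0]]}}

```text
time: 11.38
position: [0.478, -0.043, 0.2575]
tool_rot: [0.404, 0.58, -0.404, 0.58]
ft_force: [0.3, -0.0, -0.9]
grip_width: 0.0237
```

```bash
python3 snap.py w8
python3 - <<'E'
import cv2
a=cv2.imread("pics/w8.png")[180:300,230:410]; cv2.imwrite("pics/w8z.png",cv2.resize(a,(720,480),interpolation=cv2.INTER_CUBIC))
E
```

```text
[ 0.478  -0.043   0.2575] 11.3833 [ 0.261  -0.0219 -0.9017] 0.0237042551194309
tool y az 20.303063383257236
```

View pics/w8z.png

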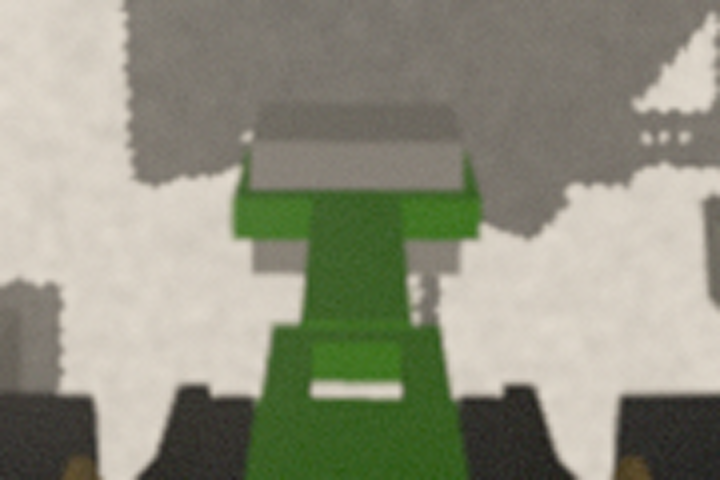

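{"fn": "move_arm", "kwargs": {"commands": [[1,0,0,-3,0],[1,0,0,-6,0],[1,0,0,-10,0],[1,0,0,-15,0],[1,0,0,-20,0],[1,0,0,-26,0],[1,0,0,-30,0],[1,0,0,-30,0]]}}

```text
time: 12.1
position: [0.4672, -0.0142, 0.2575]
tool_rot: [0.404, 0.581, -0.404, 0.58]
ft_force: [0.2, -0.3, -1.4]
grip_width: 0.0239
```

```bash
python3 snap.py w9
python3 - <<'E'
import cv2,pickle
from rig import robot
s=robot.camera("scene");cv2.imwrite("pics/s9.png",s["image"][:,:,::-1])
t=robot.camera("top");cv2.imwrite("pics/t9.png",t["image"][:,:,::-1])
pickle.dump((s,t),open("st9.pkl","wb"))
E
```

```text
[ 0.4672 -0.0142  0.2575] 12.1 [ 0.185  -0.3403 -1.3608] 0.023934417529686492
tool y az 20.345547161776263
```

View pics/w9.png

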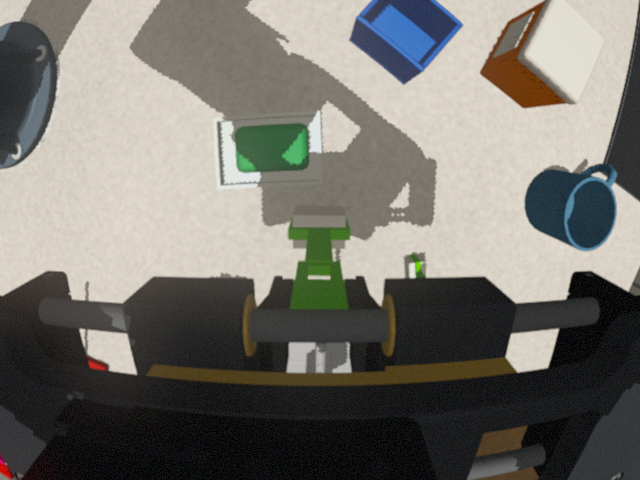

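View pics/s9.png

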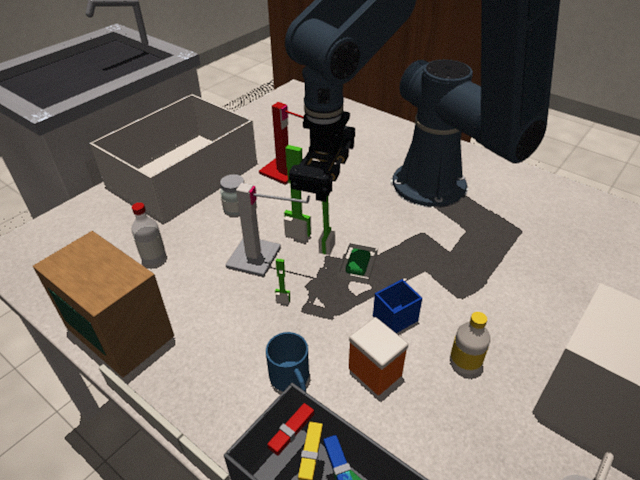

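{"fn": "move_arm", "kwargs": {"commands": [[1,-10,2,-5,0],[1,-25,7,-15,0],[1,-38,13,-30,0],[1,-40,19,-45,0],[1,-40,25,-58,0],[1,-40,30,-68,0],[1,-40,30,-70,0],[1,-40,30,-70,0]]}}

```text
time: 12.92
position: [0.4715, 0.0611, 0.2973]
tool_rot: [0.403, 0.581, -0.404, 0.58]
ft_force: [-1.2, 0.1, -1.3]
grip_width: 0.0236
```

```bash
python3 snap.py w10
```

```text
[0.4715 0.0611 0.2973] 12.9167 [-1.1933  0.1262 -1.3392] 0.023640899489380206
tool y az 20.365538906155447
```

View pics/w10.png

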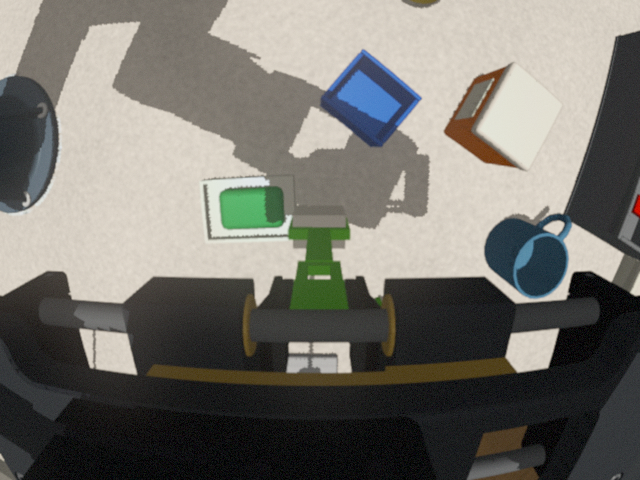

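Run:
```python
import cv2
for n,(x,y,w) in dict(w10=(310,40,120)).items():
    a=cv2.imread(f"pics/{n}.png")[y:y+w,x:x+w]; cv2.imwrite(f"pics/{n}z.png",cv2.resize(a,(600,600),interpolation=cv2.INTER_CUBIC))
```

```text
(no output)
```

View pics/w10z.png

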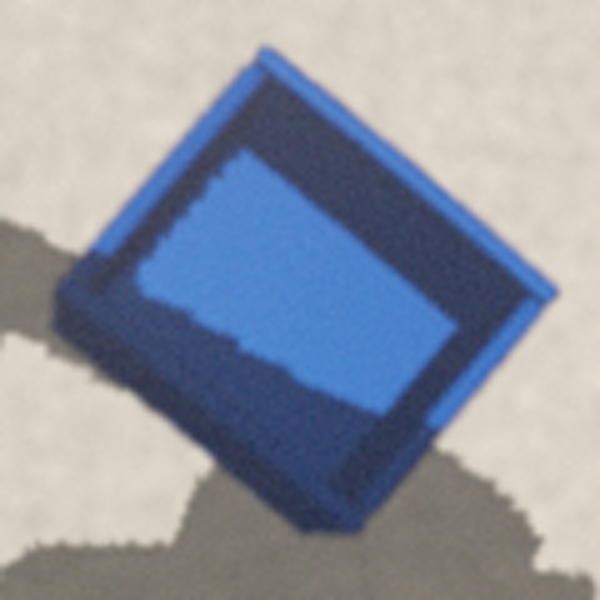

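Run:
```python
import pickle
from h import *
np.set_printoptions(precision=4,suppress=True)
o,c=pickle.load(open("w10.pkl","rb"))
P=np.array([atz(c,310+(x+.5)/5-.5,40+(y+.5)/5-.5,.075,o) for x,y in [(263,47),(557,293),(360,530),(57,290)]])
print(P,P.mean(0))
for i in range(4):
    d=P[(i+1)%4]-P[i]; print(np.linalg.norm(d),np.degrees(np.arctan2(d[1],d[0])))
```

```text
[[0.4522 0.2309 0.075 ]
 [0.5226 0.2072 0.075 ]
 [0.5031 0.148  0.075 ]
 [0.4324 0.1706 0.075 ]] [0.4776 0.1892 0.075 ]
0.07431063339717392 -18.60047543785517
0.06230483833300166 -108.3054970842516
0.07418709723094488 162.28469616398553
0.06345171346108108 71.80871869872675
```

{"fn": "move_arm", "kwargs": {"commands": [[1,0,4,-8,5],[1,0,10,-23,11],[1,0,17,-40,17],[1,0,25,-58,23],[1,0,33,-76,29],[1,0,41,-94,35],[1,0,47,-108,38.6],[1,0,50,-116,38.6]]}}

```text
time: 13.63
position: [0.4788, 0.1876, 0.2973]
tool_rot: [-0.573, -0.414, 0.573, -0.414]
ft_force: [0.3, -0.5, -0.8]
grip_width: 0.0238
```

{"fn": "move_arm", "kwargs": {"commands": [[1,0,0,0,0],[1,0,0,0,0],[1,0,0,0,0]]}}

```text
time: 13.88
position: [0.4784, 0.1859, 0.2974]
tool_rot: [-0.573, -0.414, 0.573, -0.414]
ft_force: [0.1, -0.1, -0.2]
grip_width: 0.024
```

```bash
python3 snap.py w11;python3 - <<'E'
import cv2,pickle
from rig import robot
s=robot.camera("scene");a=s["image"][180:350,320:490,::-1];cv2.imwrite("pics/s11.png",cv2.resize(a,(560,560),interpolation=cv2.INTER_CUBIC))
E
```

```text
[0.4784 0.1859 0.2974] 13.8833 [ 0.0773 -0.1194 -0.1964] 0.02399626559866907
tool y az -18.29911501786535
```

View pics/w11.png

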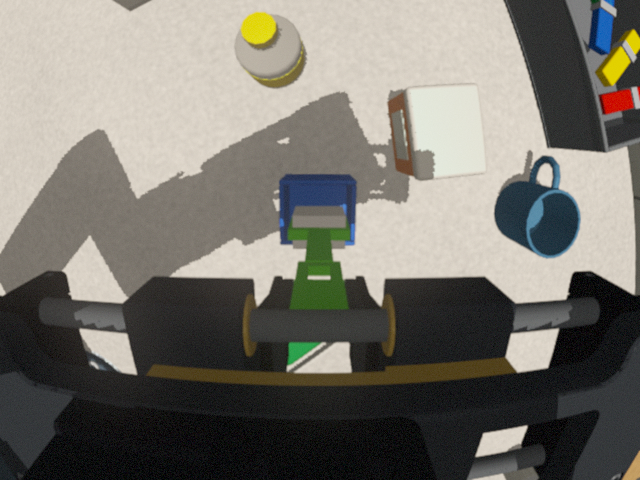

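View pics/s11.png

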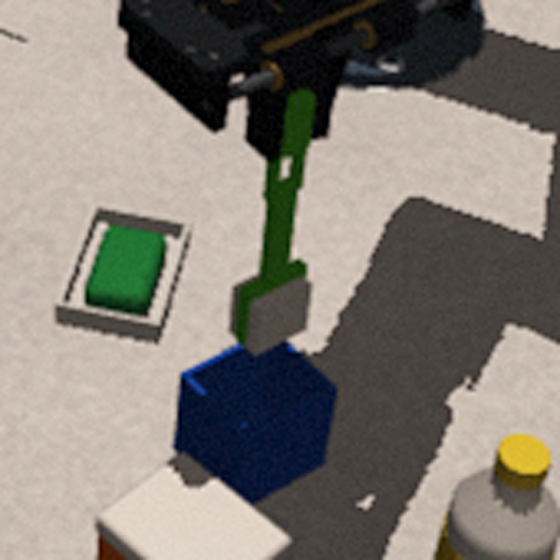

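{"fn": "move_arm", "kwargs": {"commands": [[1,5,0,0,0],[1,14,0,0,0],[1,24,0,0,0],[1,34,0,0,0],[1,44,0,0,0],[1,50,0,0,0],[1,50,0,0,0]]}}

```text
time: 14.57
position: [0.4772, 0.1868, 0.2455]
tool_rot: [-0.572, -0.415, 0.575, -0.413]
ft_force: [-0.7, -0.7, -1.2]
grip_width: 0.0242
```

```bash
python3 snap.py w12
python3 - <<'E'
import cv2
a=cv2.imread("pics/w12.png")[150:300,230:410]; cv2.imwrite("pics/w12z.png",cv2.resize(a,(720,600),interpolation=cv2.INTER_CUBIC))
E
```

```text
[0.4772 0.1868 0.2455] 14.5667 [-0.7064 -0.7463 -1.1799] 0.024184435103444403
tool y az -18.30809603952264
```

View pics/w12z.png

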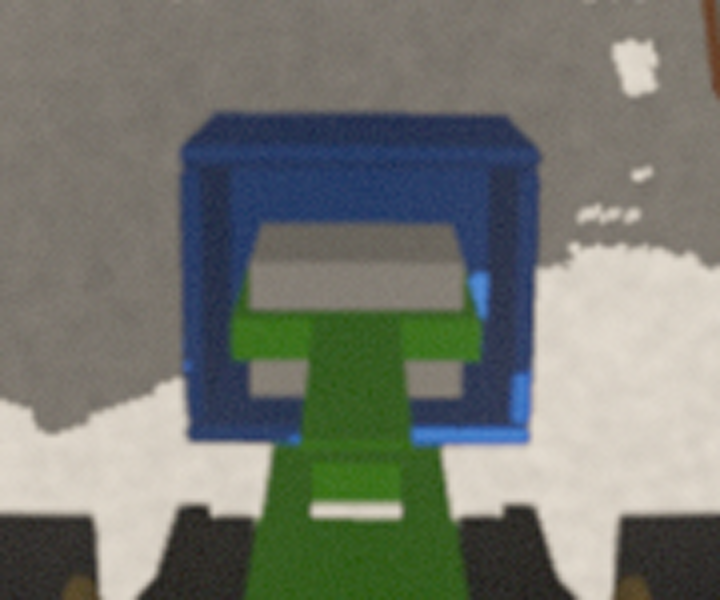

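{"fn": "move_arm", "kwargs": {"commands": [[1,8,0,3,0],[1,18,0,3,0],[1,28,0,3,0],[1,38,0,3,0],[1,48,0,3,0],[1,56,0,3,0],[1,58,0,3,0],[1,58,0,3,0]]}}

```text
time: 15.28
position: [0.4771, 0.184, 0.1887]
tool_rot: [-0.573, -0.414, 0.574, -0.414]
ft_force: [-0.3, 0.5, -1.1]
grip_width: 0.0239
```

{"fn": "move_arm", "kwargs": {"commands": [[1,2,0,0,0],[1,4,0,0,0],[1,4,0,0,0],[1,4,0,0,0]]}}

```text
time: 15.62
position: [0.4777, 0.1842, 0.1858]
tool_rot: [0.573, 0.414, -0.573, 0.414]
ft_force: [0.9, -0.6, -1.3]
grip_width: 0.0242
```

Expected touch is near TCP z 0.178.

{"fn": "move_arm", "kwargs": {"commands": [[1,2,0,0,0],[1,4,0,0,0],[1,4.5,0,0,0],[1,4.5,0,0,0]]}}

```text
time: 15.95
position: [0.4773, 0.1841, 0.1809]
tool_rot: [-0.573, -0.414, 0.573, -0.414]
ft_force: [-0.9, 0.3, -1.4]
grip_width: 0.0238
```

{"fn": "move_arm", "kwargs": {"commands": [[1,0.7,0,0,0],[1,1.5,0,0,0],[1,1.5,0,0,0]]}}

```text
time: 16.2
position: [0.4774, 0.1841, 0.1794]
tool_rot: [-0.573, -0.414, 0.573, -0.414]
ft_force: [-0.1, -0.0, -1.1]
grip_width: 0.0239
```

{"fn": "move_arm", "kwargs": {"commands": [[1,0.7,0,0,0],[1,1,0,0,0],[1,1,0,0,0]]}}

```text
time: 16.45
position: [0.4775, 0.1841, 0.1785]
tool_rot: [-0.573, -0.414, 0.573, -0.414]
ft_force: [-0.2, 0.8, -1.7]
grip_width: 0.0239
```

{"fn": "move_arm", "kwargs": {"commands": [[1,0.5,0,0,0],[1,1,0,0,0],[1,1,0,0,0]]}}

```text
time: 16.7
position: [0.4778, 0.1843, 0.1783]
tool_rot: [0.574, 0.414, -0.573, 0.414]
ft_force: [-0.6, 1.2, 3.9]
grip_width: 0.0236
```

{"fn": "move_arm", "kwargs": {"commands": [[1,0.5,0,0,0],[1,1,0,0,0],[1,1,0,0,0]]}}

```text
time: 16.95
position: [0.4783, 0.1846, 0.1782]
tool_rot: [0.574, 0.414, -0.572, 0.414]
ft_force: [-2.7, 0.2, 10.7]
grip_width: 0.0238
```

{"fn": "move_arm", "kwargs": {"commands": [[1,0.5,0,0,0],[1,1,0,0,0],[1,1,0,0,0]]}}

```text
time: 17.2
position: [0.479, 0.1849, 0.178]
tool_rot: [0.575, 0.414, -0.572, 0.414]
ft_force: [-2.0, 1.0, 14.5]
grip_width: 0.0242
```

{"fn": "move_arm", "kwargs": {"commands": [[1,-1.5,0,0,0],[1,-2.6,0,0,0],[1,-2.6,0,0,0],[1,-2.6,0,0,0]]}}

```text
time: 17.53
position: [0.4776, 0.1841, 0.1782]
tool_rot: [0.573, 0.414, -0.573, 0.414]
ft_force: [-0.4, 1.1, 2.1]
grip_width: 0.0241
```

{"fn": "move_arm", "kwargs": {"commands": [[0.3,0,0,0,0],[0.1,0,0,0,0],[-0.2,0,0,0,0],[-0.5,0,0,0,0],[-1,0,0,0,0],[-1,0,0,0,0],[-1,0,0,0,0],[-1,0,0,0,0]]}}

```text
time: 18.2
position: [0.4775, 0.1841, 0.1781]
tool_rot: [-0.573, -0.414, 0.573, -0.414]
ft_force: [0.4, -0.1, -0.7]
grip_width: 0.0688
```

```bash
python3 snap.py w13
```

```text
[0.4775 0.1841 0.1781] 18.2 [ 0.4355 -0.1273 -0.6743] 0.06884421535220074
tool y az -18.315318243350173
```

View pics/w13.png

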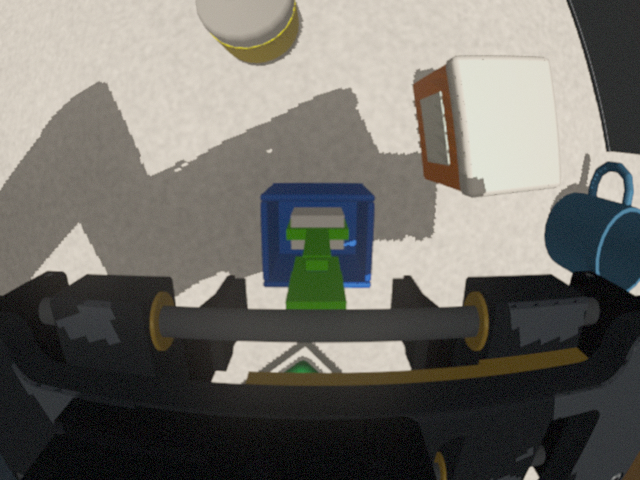

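Released and standing upright. Rise straight up, clear of it.

{"fn": "move_arm", "kwargs": {"commands": [[-1,-3,0,0,0],[-1,-10,0,0,0],[-1,-22,0,0,0],[-1,-40,0,0,0],[-1,-65,0,0,0],[-1,-95,0,0,0],[-1,-130,0,0,0],[-1,-150,0,0,0]]}}

```text
time: 18.92
position: [0.4786, 0.1844, 0.3324]
tool_rot: [0.575, 0.413, -0.571, 0.415]
ft_force: [-0.5, 0.5, -0.3]
grip_width: 0.0868
```

{"fn": "move_arm", "kwargs": {"commands": [[-1,0,0,0,0],[-1,0,0,0,0],[-1,0,0,0,0],[-1,0,0,0,0]]}}

```text
time: 19.25
position: [0.4764, 0.1839, 0.3268]
tool_rot: [-0.572, -0.415, 0.574, -0.414]
ft_force: [-0.3, -0.4, 0.3]
grip_width: 0.0869
```

```bash
python3 snap.py w14
python3 - <<'E'
import cv2
from rig import robot
s=robot.camera("scene");cv2.imwrite("pics/s14.png",s["image"][:,:,::-1])
E
```

```text
[0.4764 0.1839 0.3268] 19.25 [-0.3306 -0.414   0.329 ] 0.08692262666247054
tool y az -18.31288578913085
```

View pics/s14.png

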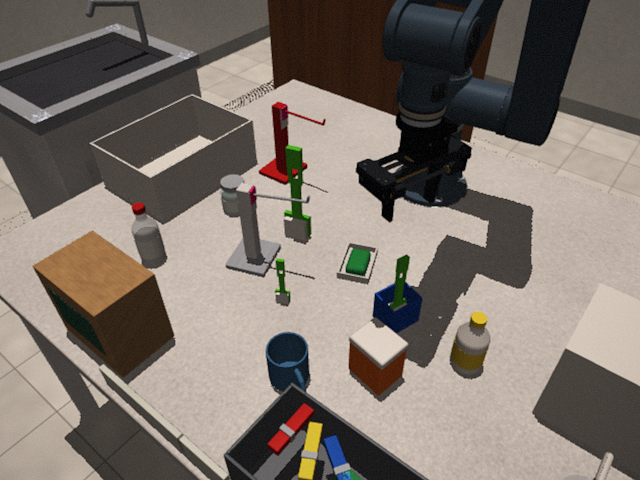

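View pics/w14.png

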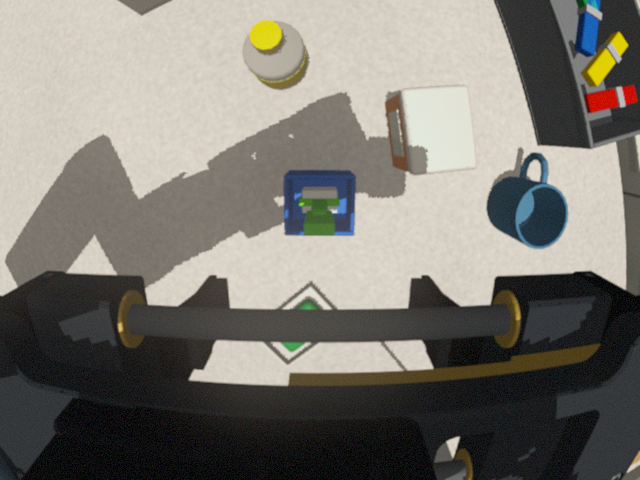

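The brush stands upright in the caddy (scene, around column 400, rows 255–320). The gripper is clear of it and the other things look unmoved.

```bash
python3 -c "
from rig import robot
print(robot.hand_in())"
```

```text
the job is handed in; nothing more can be done
None
```

The green brush is off its hook and standing head down in the blue caddy, and I handed the job in just after 19 s of the 67 s allowed. No verdict was reported.

- **Off the hook:** I gripped the tab at 12 N. Feeling the bar's underside showed it slopes up by about 0.08 rad. My camera estimate was 0.06 to 0.07, so I used the felt value. The touch read about 9.5 N on the wrist, of which 1 to 2 N was the brush's weight. The eye then passed the tip with no noticeable force and was held clear, about 0.18 m out from the column.
- **Into the caddy:** the head met the floor at the height I expected. I overshot the touch slightly, to about 14.5 N on the wrist, then eased off to about 2 N before opening the gripper.
- **Last checks:** after the gripper rose clear, the pictures showed the brush upright inside the caddy. The other things looked to be where they started, judged by eye and not measured. The force reading was back within its noise, and no check failed.

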